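Find the free card slot with the feeler blade

TASK

One of the four identical card slots in the top of the small white instrument module is free, while the other three have a transit blank hidden inside. Take the steel feeler blade from its white block by the black handle and slide it gently down into the slots until you find the one that takes it fully, with its shoulder down on the module; where it jams, draw it out without forcing it (a push of 40 N damages it). Leave the blade fully home and let go of it in the free slot, to mark it for the technician, and do not disturb the jar, the screwdriver or the beaker.

Things in the scene. Friction and masses are not known exactly. Their poses are not given: they have to be found in the camera images.
- module: White and grey instrument module fixed to the bench, 150 mm (x) by 204 mm (y) by 80 mm high, with a flat aluminium lid. Origin at the centre of its underside, z up. Four identical slots in the lid, in a row along its y, 44 mm apart. In three of them, at random, a rigid blank stops the tip hard 22 to 38 mm below the lid; in the free one nothing stops it until the shoulder lands on the lid.
- slot1 (a point): Centre of the mouth of the first (module's +y end) card slot, on the top face of the module, 80 mm above the bench. Axes: x along the slot, y across, z up. Each slot is 34 mm long, 6 mm wide, with a 3 mm lead-in chamfer, straight walls for 20 mm and a wider chamber below. A black dust brush without resistance hides the inside. Springs 14 mm down resist the tip with 4 to 6 N, then drag lightly: it does not drop in by its own weight.
- slot2 (a point): Centre of the mouth of the second card slot, on the top face of the module, 80 mm above the bench. Axes: x along the slot, y across, z up. Each slot is 34 mm long, 6 mm wide, with a 3 mm lead-in chamfer, straight walls for 20 mm and a wider chamber below. A black dust brush without resistance hides the inside. Springs 14 mm down resist the tip with 4 to 6 N, then drag lightly: it does not drop in by its own weight.
- slot3 (a point): Centre of the mouth of the third card slot, on the top face of the module, 80 mm above the bench. Axes: x along the slot, y across, z up. Each slot is 34 mm long, 6 mm wide, with a 3 mm lead-in chamfer, straight walls for 20 mm and a wider chamber below. A black dust brush without resistance hides the inside. Springs 14 mm down resist the tip with 4 to 6 N, then drag lightly: it does not drop in by its own weight.
- slot4 (a point): Centre of the mouth of the fourth (module's -y end) card slot, on the top face of the module, 80 mm above the bench. Axes: x along the slot, y across, z up. Each slot is 34 mm long, 6 mm wide, with a 3 mm lead-in chamfer, straight walls for 20 mm and a wider chamber below. A black dust brush without resistance hides the inside. Springs 14 mm down resist the tip with 4 to 6 N, then drag lightly: it does not drop in by its own weight.
- blade: Feeler blade, 106 mm high, 0.08 to 0.17 kg. Steel blade 22 mm wide (its x), 4 mm thick (its y), 46 mm long, the lowest 4 mm only 2 mm thick and 16 mm wide; a dark steel shoulder 40 (x) by 20 by 8 mm, a black handle 28 mm wide (x), 14 mm thick (y), from 54 to 106 mm above the tip. Origin at the centre of the tip, z up along the handle. It stands in the white block, shoulder on top.
- blade_tip (a point): Centre of the lower end of the blade (the blade's origin).
- blade_shoulder (a point): Centre of the underside of the blade's shoulder, 46 mm above the tip; the part that lands on the lid.
- stand: White plastic block fixed to the bench, 70 by 60 by 55 mm high, with a slot of 28 by 8 mm for the blade, long side along its x. Origin at the centre of its underside.
- reagent: Bystander: glass jar with blue cap, 60 mm diameter, 120 mm high; origin under its centre.
- driver: Bystander: screwdriver lying on the bench.
- beaker: Bystander: small white ceramic beaker, 56 mm diameter, 70 mm high; origin under its centre.
Not all that is in view belongs to the job. Leave any blue or turquoise look-alike of the stand alone.

How it is judged:
On the way, in this order (a step that is already met when the one before it is completed fails the run):
1. the blade is drawn clear out of its block, held (z of blade_tip in the frame of stand above 0.065 m and contact force between the fingers and blade above 1 N), for 0.1 s.
2. the tip of the held blade is at least 8 mm down a slot (((z of blade_tip in the frame of slot1 below -0.008 m and horizontal distance between blade_tip and slot1 below 0.009 m) or (z of blade_tip in the frame of slot2 below -0.008 m and horizontal distance between blade_tip and slot2 below 0.009 m) or (z of blade_tip in the frame of slot3 below -0.008 m and horizontal distance between blade_tip and slot3 below 0.009 m) or (z of blade_tip in the frame of slot4 below -0.008 m and horizontal distance between blade_tip and slot4 below 0.009 m)) and contact force between the fingers and blade above 1 N), for 0.1 s.
At the end, for the whole second after the job is handed in: The blade stands upright (within 0.1 rad), at rest and released, fully home in a slot: the underside of its shoulder at most 3 mm above the lid, within 8 mm of the slot's centre along the slot and 4 mm across it (((z of blade_shoulder in the frame of slot1 between -0.004 and 0.003 m and x of blade_shoulder in the frame of slot1 between -0.008 and 0.008 m and y of blade_shoulder in the frame of slot1 between -0.004 and 0.004 m) or (z of blade_shoulder in the frame of slot2 between -0.004 and 0.003 m and x of blade_shoulder in the frame of slot2 between -0.008 and 0.008 m and y of blade_shoulder in the frame of slot2 between -0.004 and 0.004 m) or (z of blade_shoulder in the frame of slot3 between -0.004 and 0.003 m and x of blade_shoulder in the frame of slot3 between -0.008 and 0.008 m and y of blade_shoulder in the frame of slot3 between -0.004 and 0.004 m) or (z of blade_shoulder in the frame of slot4 between -0.004 and 0.003 m and x of blade_shoulder in the frame of slot4 between -0.008 and 0.008 m and y of blade_shoulder in the frame of slot4 between -0.004 and 0.004 m)) and angle between blade's own z axis and vertical below 0.1 rad and linear speed of blade below 0.01 m/s); the robot touches nothing.
It fails at once if the module is loaded with more than 50 N, all contacts added up (blade or robot forced against it or against a blank in it) (contact force between anything else and module above 50 N).
It fails at once if the jar is pushed or knocked (more than 3 cm) (distance of reagent from where it was at the start of the episode above 0.03 m).
It fails at once if the screwdriver is pushed or knocked (more than 3 cm) (distance of driver from where it was at the start of the episode above 0.03 m).
It fails at once if the beaker is pushed or knocked (more than 3 cm) (distance of beaker from where it was at the start of the episode above 0.03 m).
It also fails if it takes over 72 s, if anything falls off the work surface, if the arm or the gripper's body presses on something with over 40 N, if the wrist force passes 120 N, or if a joint passes its speed limit or range.

ROBOT

A 6-joint arm with a two-finger parallel gripper is mounted at the origin on the work surface. World frame = base frame: x ahead of the robot, y to its left, z up, the work surface at z = 0. Lengths are in m, angles in rad, forces in N, time in s.
With the tool pointing down it reaches from about 0.4 to 0.825 m from the base axis. Payload 7 kg.
Tool frame: the origin (TCP) lies between the finger pads; the fingertips stand 17 mm ahead of it and the grasp point (between the pads) lies 2 mm behind it (r.tcp_to_tips is the z of the fingertips in the tool frame, in m); z points along the fingers, y is the line along which they close (so a half turn about z gives the same grasp; the last joint's range is limited). The gripper opens to 85 mm and grips with 20 to 120 N. Pads are 22 mm wide; open, the fingers measure 114 mm over their backs; the gripper's body (76 mm by 85 mm) begins 54 mm behind the grasp point. The pads swing forward as they close: fully open they stand 13 mm farther back than shut.
Start: joints at [1.568, 0.359, 0.012, 0, -1.224, -0.288], TCP at [0.194, 0.647, 0.227] pointing down, gripper open.
Joint ranges: [-3.07, 3.07], [-1.43, 2.12], [-1.02, 1.25], [-3.03, 1.67], [-3.05, -0], [-3.03, 3.03]. Speed limits (rad/s): [2.39, 2.39, 3.01, 3.14, 3.14, 3.14].

INTERFACE

Orientations are given as a unit quaternion [x, y, z, w].
In Python, from rig import r gives the robot as it stands.
- The arm moves only by the tool step_arm, never from a script. Its argument "targets" is a list of rows, each a list of 5 numbers: the shift along the tool's x, y, z in cm, then the turn about the tool's z in degrees, then the closure, from 0 (fully open) to 1 (shut). In form: [[tx, ty, tz, roll, hand], ...]. A call has exactly 8 rows; each row is the pose to reach, as a shift and turn from the pose commanded when the call began, along the tool's axes at that moment; what a row does not reach only later rows make up. A row lasts 1/12 s, in which the tool goes at most 41.7 mm and 7.16 degrees, less where a joint would pass 70% of its speed; a pose out of reach is approached as far as the arm can. A call with a gripper value outside its range is refused whole. The fingers move at their own pace and stop on an object; "squeeze" is the grip in N (left out, the last holds). Time passes only in rows, so rows that repeat a pose let the fingers close, or fill a call up. It gives the time, the measured TCP pose, the force, the opening and the grip force at its end, in the units of the state.
- r.state(): the state, without advancing time (a new reading comes with each control period).
- r.snapshot(name): name is "scene" or "top" or "wrist"; returns a dict with "pixels" (400x640x3 uint8, red, green, blue), "range_z" (400x640 float32, m along the optical axis (not along the pixel's ray), 0 where there is no reading), "intrinsics" (3x3 intrinsics, pixels), "extrinsics" (4x4, takes a point from world to camera coordinates). Camera axes: x right, y up, looking along -z (the intrinsics and any distortion apply to the point x, -y, -z); pixel columns grow to the right and rows downward; lengths in m; the calibration is good to about 2 mm. A picture is of the moment at which its call begins.
- r.finish_job(): hands the job in; it is judged then, once.
Trained networks look in the newest picture that a camera, given by its name, has taken for a name from the list of things; names that differ only in an ending like _2 or _b are one class to them, and where a whole thing is asked for, a point or a joint stands for the part that bears it (a point fixed in the world has none). Each returns a list of dicts, best first, with "conf" (0 to 1); they miss things now and then, are a little off and sometimes report something else, mostly with a low value. They report only what shows in the picture. A call takes as long as a camera call. They do not tell look-alikes from the thing itself.
- r.search_frame(label, camera): "centre" ([column, row] in pixels, amid what is visible of it).
- r.masks_of(label, camera): "region" (400x640 bool, what is visible of it) and "centre" ([column, row] in pixels, amid what is visible of it).
- r.mark_of(label, camera): "centre" ([column, row] in pixels: a listed point, or the origin of a listed thing).
The state is a dict: "t": time; "q": joint angles; "qd": joint speeds; "joint_torque": joint torques, N m; "ee_pos": TCP position; "eef_rot": TCP orientation; "contact_force": force on the tool from outside, world axes, zero at the start; "ft_torque": the same for the moment, N m; "grip_width": opening from 0.0 (shut) to 1.0 (fully open); "grip_force": force on a finger pad.
Only numpy, scipy, OpenCV 4.12 (cv2) and the standard library are available. Lean on these libraries where they do the work, as an engineer would, in place of code of your own. Each camera call takes 0.05 s, during which the arm holds its last target. There are 200 camera calls.

## Working session

There is one attempt and no reset: what is moved stays moved. The work goes in short steps, Python scripts to look and compute and a tool call to move; the robot and the scene stay as the last step left them, time stands still between calls to the robot, and variables do not carry over. Pictures are saved under pics/ and viewed, at most 10 in all, crops included, and the job is handed in when it is done.

Besides the shell and the picture viewer there is one more tool, called after "Request:" as name(argument=value, ...) on one line, values as JSON. step_arm: Moves the arm, as the interface text tells. Its arguments: {"type":"object","properties":{"targets":{"type":"array"},"squeeze":{"type":"number"}},"required":["targets"]}

```bash
mkdir -p pics
cat > h.py <<'E'
import numpy as np, cv2
from rig import r
from scipy.spatial.transform import Rotation as R
def snap(n,f=None):
    s=r.snapshot(n)
    if f: cv2.imwrite('pics/'+f,cv2.cvtColor(s['pixels'],cv2.COLOR_RGB2BGR))
    return s
def cloud(s):
    K=s['intrinsics'];z=s['range_z'];v,u=np.mgrid[0:400,0:640]
    p=np.stack([(u-K[0,2])/K[0,0]*z,-(v-K[1,2])/K[1,1]*z,-z,np.ones_like(z)],-1)
    return (p@np.linalg.inv(s['extrinsics']).T)[...,:3]
def ray(s,px,h):
    K=s['intrinsics'];M=np.linalg.inv(s['extrinsics'])
    d=M[:3,:3]@np.array([(px[0]-K[0,2])/K[0,0],-(px[1]-K[1,2])/K[1,1],-1])
    o=M[:3,3];return o+d*(h-o[2])/d[2]
E
python3 - <<'E'
from h import *
np.set_printoptions(precision=4,suppress=True)
for c in ['scene','top']:
    s=snap(c,c+'1.png');P=cloud(s)
    for l in ['module','slot1','slot2','slot3','slot4','blade','stand','reagent','driver','beaker','blade_shoulder']:
        for d in r.mark_of(l,c)[:3]:
            u,v=d['centre'];ui,vi=int(np.clip(u,0,639)),int(np.clip(v,0,399))
            print(c,l,round(d['conf'],2),np.round([u,v],1),P[vi,ui], ray(s,(u,v),0.08 if 'slot' in l else 0.0))
st=r.state();print(st['ee_pos'],R.from_quat(st['eef_rot']).as_matrix())
E
```

```text
scene module 0.78 [436.1 199.3] [0.546  0.1635 0.0806] [0.4994 0.1797 0.    ]
scene slot1 0.91 [412.1 170. ] [0.4782 0.115  0.0716] [0.4837 0.1141 0.08  ]
scene slot1 0.83 [455.9 182.2] [0.4952 0.2032 0.0709] [0.5012 0.2027 0.08  ]
scene slot1 0.6 [473.3 195.6] [0.5209 0.2389 0.0706] [0.528  0.2367 0.08  ]
scene slot2 0.91 [412.1 170. ] [0.4782 0.115  0.0716] [0.4837 0.1141 0.08  ]
scene slot2 0.83 [455.9 182.2] [0.4952 0.2032 0.0709] [0.5012 0.2027 0.08  ]
scene slot2 0.6 [473.3 195.6] [0.5209 0.2389 0.0706] [0.528  0.2367 0.08  ]
scene slot3 0.91 [412.1 170. ] [0.4782 0.115  0.0716] [0.4837 0.1141 0.08  ]
scene slot3 0.83 [455.9 182.2] [0.4952 0.2032 0.0709] [0.5012 0.2027 0.08  ]
scene slot3 0.6 [473.3 195.6] [0.5209 0.2389 0.0706] [0.528  0.2367 0.08  ]
scene slot4 0.91 [412.1 170. ] [0.4782 0.115  0.0716] [0.4837 0.1141 0.08  ]
scene slot4 0.83 [455.9 182.2] [0.4952 0.2032 0.0709] [0.5012 0.2027 0.08  ]
scene slot4 0.6 [473.3 195.6] [0.5209 0.2389 0.0706] [0.528  0.2367 0.08  ]
scene blade 0.68 [240.5 176.6] [ 0.5304 -0.24    0.0552] [ 0.4993 -0.2549 -0.    ]
scene stand 0.9 [28
[... 1855 characters left out ...]
81  0.    ]
top stand 0.73 [400.3 293.2] [ 0.3812 -0.2596  0.0579] [ 0.3733 -0.272   0.    ]
top reagent 0.96 [341.1 117.2] [ 0.7243 -0.1279  0.1184] [ 0.7545 -0.1359  0.    ]
top driver 0.84 [433.9 150. ] [ 0.6868 -0.3401  0.0013] [ 0.687  -0.3424  0.    ]
top driver 0.37 [151.6 214.3] [0.5265 0.2434 0.0812] [0.5282 0.2703 0.    ]
top beaker 0.62 [322.  294.9] [ 0.3682 -0.1033  0.0071] [ 0.3654 -0.1036  0.    ]
top blade_shoulder 0.57 [391.5 229.4] [ 0.5101 -0.2404  0.0529] [ 0.5098 -0.2511  0.    ]
top blade_shoulder 0.52 [397.9 229.8] [ 0.5099 -0.2446  0.0945] [ 0.5093 -0.2651  0.    ]
[0.1936 0.6466 0.2268] [[ 0.958  -0.2867  0.    ]
 [-0.2867 -0.958  -0.    ]
 [ 0.      0.     -1.    ]]
```

View pics/scene1.png

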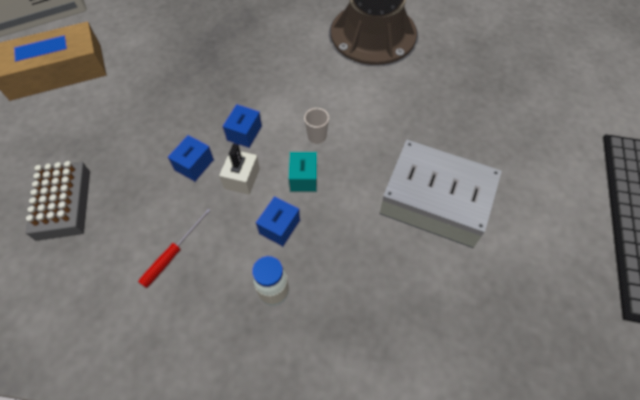

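View pics/top1.png

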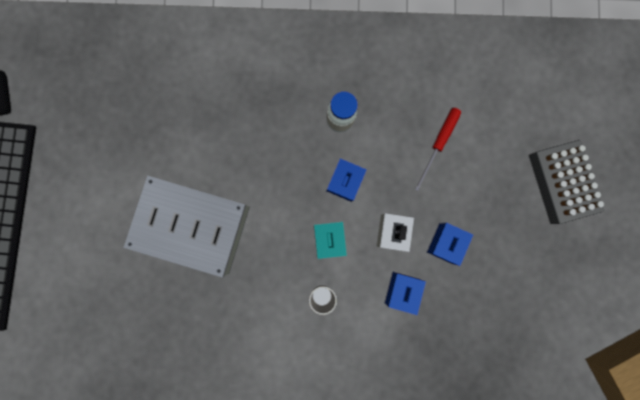

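The blade stands in the only white block, at top px (397,232) / scene px (238,165). The blue blocks at top px (346,180), (451,243) and (406,293) and the teal one at (331,240) are look-alikes. The module slots are at top px (154,215), (175,222), (196,229) and (217,235). I'll measure and confirm with one crop.

Run:
```python
from h import *
np.set_printoptions(precision=4,suppress=True)
s=snap('top');P=cloud(s);I=s['pixels'].astype(int)
def rect(m):
    q=P[m][:,:2].astype(np.float32);c,wh,a=cv2.minAreaRect(q*1000);return np.array(c)/1000,wh,a,len(q),np.median(P[m],0)
v,u=np.mgrid[0:400,0:640]
m=(abs(u-185)<70)&(abs(v-226)<65)&(abs(P[...,2]-.08)<.006);print('lid',rect(m))
white=I.min(-1)>110
box=(abs(u-397)<30)&(abs(v-232)<30)
m=box&white&(abs(P[...,2]-.055)<.008);print('stand',rect(m))
m=box&(P[...,2]>.09);print('handle',rect(m))
d=(I.max(-1)<90)&(abs(u-185)<50)&(abs(v-226)<40)
n,l,st,c=cv2.connectedComponentsWithStats(d.astype(np.uint8))
for i in range(1,n):
    if st[i,4]>8: 
        vv,uu=np.where(l==i);q=np.array([ray(s,(a,b),.08)[:2] for a,b in zip(uu,vv)],np.float32)
        print(st[i,4],c[i],q.mean(0),cv2.minAreaRect(q*1000))
cr=cv2.resize(s['pixels'][200:265,350:430],None,fx=5,fy=5,interpolation=cv2.INTER_CUBIC)
cr2=cv2.resize(s['pixels'][170:285,115:255],None,fx=3,fy=3)
H=np.zeros((345,820,3),np.uint8);H[:325,:400]=cr;H[:345,400:820]=cr2
cv2.imwrite('pics/crop.png',cv2.cvtColor(H[:,:800],cv2.COLOR_RGB2BGR))
```

```text
lid (array([0.5058, 0.1778]), (205.02854919433594, 150.1679229736328), 74.99121856689453, 7700, array([0.505 , 0.1771, 0.0814]))
stand (array([ 0.5044, -0.2505]), (60.76899337768555, 69.8199234008789), 82.92280578613281, 749, array([ 0.5048, -0.2444,  0.0563]))
handle (array([ 0.5042, -0.1645]), (27.086833953857422, 188.11502075195312), 0.0658336952328682, 156, array([ 0.5025, -0.2477,  0.1157]))
42 [153.  216.5] [0.5217 0.2396] ((521.6803588867188, 239.60003662109375), (4.433304309844971, 31.809223175048828), 74.5882339477539)
47 [174.1064 222.6596] [0.5106 0.1971] ((510.8162536621094, 197.00811767578125), (5.05991792678833, 31.80154037475586), 74.37718963623047)
51 [195.2157 228.8431] [0.4995 0.1546] ((499.34356689453125, 154.63844299316406), (5.68477725982666, 33.07896423339844), 74.16693115234375)
53 [216.3208 235.0943] [0.4882 0.1122] ((488.4645080566406, 112.02582550048828), (6.108293056488037, 33.06586456298828), 75.70956420898438)
97 [231.433  255.6907] [0.4484 0.0805] ((452.60528564453125, 78.64501953125), (9.78005599975586, 49.07939147949219), 75.10978698730469)
```

View pics/crop.png

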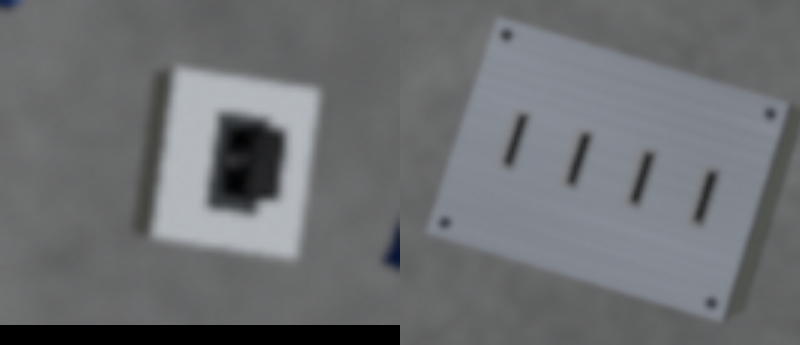

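The crop confirms it: black handle in the white block (left), four slots in the lid (right). Stand yaw is about -7.1° and module yaw about -15°. Now approaching.

Request:
step_arm(targets=[[3.4, 2.4, 0, 0, 0], [6.8, 4.8, 0, 0, 0], [10, 7.2, 0, 0, 0], [13.4, 9.6, 0, 0, 0], [17, 12, 0, 0, 0], [20, 14.4, 0, 0, 0], [23.4, 17, 0, 0, 0], [26, 19, 0, 0, 0]], squeeze=40)

```text
t: 1.92
ee_pos: [0.3892, 0.3878, 0.2272]
eef_rot: [0.989, -0.145, 0.0, -0.0]
contact_force: [0.5, 0.2, 0.1]
grip_width: 1.001
grip_force: 0.0
```

Request:
step_arm(targets=[[2.1, 3.4, 0, 0, 0], [4.2, 6.8, 0, 0, 0], [6.3, 10.2, 0, 0, 0], [8.4, 13.6, 0, 0, 0], [10.4, 17, 0, 0, 0], [12.5, 20.4, 0, 0, 0], [14.6, 23.8, 0, 0, 0], [16.6, 27.2, 0, 0, 0]])

```text
t: 2.58
ee_pos: [0.4694, 0.08, 0.2273]
eef_rot: [0.989, -0.145, 0.0, -0.0]
contact_force: [0.4, -0.0, 0.2]
grip_width: 1.0
grip_force: 0.0
```

Request:
step_arm(targets=[[2.1, 3.4, 0, -2, 0], [4.2, 6.8, 0, -4, 0], [6.3, 10.2, 0, -6, 0], [8.4, 13.6, 0, -8, 0], [10.5, 17, 0, -9.5, 0], [12, 20.4, 0, -9.5, 0], [12, 23.8, 0, -9.5, 0], [12, 26, 0, -9.5, 0]])

```text
t: 3.25
ee_pos: [0.509, -0.2044, 0.2264]
eef_rot: [0.998, -0.063, -0.0, 0.0]
contact_force: [-1.4, 0.8, -0.3]
grip_width: 1.003
grip_force: 0.0
```

```bash
cat >> h.py <<'E'
np.set_printoptions(precision=4,suppress=True)
def go(x,y,z,yaw=None):
    s=r.state();M=R.from_quat(s['eef_rot']).as_matrix();w=np.degrees(np.arctan2(M[1,0],M[0,0]))
    print('pos',s['ee_pos'],'yaw',w,'shift cm',M.T@(np.array([x,y,z])-s['ee_pos'])*100,'roll',None if yaw is None else w-yaw)
E
python3 - <<'E'
from h import *
s=snap('wrist','w1.png');P=cloud(s)
v,u=np.mgrid[0:400,0:640]
near=np.hypot(P[...,0]-.504,P[...,1]+.25)<.05
m=near&(P[...,2]>.108)&(P[...,2]<.125)
q=P[m][:,:2].astype(np.float32)
print(len(q),q.mean(0),cv2.minAreaRect(q*1000),np.median(P[m][:,2]))
go(.504,-.2495,.18,-7.1)
E
```

```text
573 [ 0.5032 -0.2525] ((502.3034362792969, -253.01646423339844), (14.167959213256836, 27.881574630737305), 83.05366516113281) 0.11591617893897621
pos [ 0.508  -0.2061  0.2265] yaw -7.308172753986138 shift cm [0.1652 4.356  4.6523] roll -0.20817275398613866
```

View pics/w1.png

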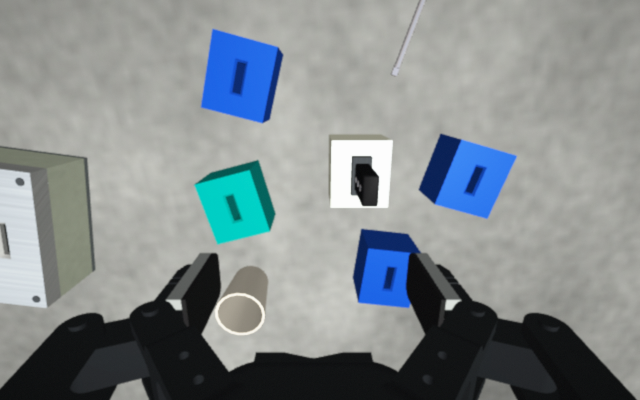

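Handle at px (366,184), top at (0.503,-0.2525,0.116) as expected, upright in the white block. Moving over it.

Request:
step_arm(targets=[[0, 2.3, 0, 0, 0], [0.1, 4.7, 1, 0, 0], [0.1, 4.7, 3, 0, 0], [0.1, 4.7, 5, 0, 0], [0.1, 4.7, 7, 0, 0], [0.1, 4.7, 7, 0, 0], [0.1, 4.7, 7, 0, 0], [0.1, 4.7, 7, 0, 0]])

```text
t: 3.97
ee_pos: [0.5055, -0.2485, 0.158]
eef_rot: [0.998, -0.062, 0.001, 0.0]
contact_force: [0.2, 0.3, 0.1]
grip_width: 1.002
grip_force: 0.0
```

Run:
```python
from h import *
go(.5027,-.2527,.093,-7.0)
```

```text
pos [ 0.5055 -0.2485  0.158 ] yaw -7.129075102872507 shift cm [-0.2343  0.4479  6.5027] roll -0.12907510287250723
```

Request:
step_arm(targets=[[-0.2, 0.45, 1, 0, 0], [-0.2, 0.45, 3, 0, 0], [-0.2, 0.45, 5, 0, 0], [-0.2, 0.45, 6.5, 0, 0], [-0.2, 0.45, 6.5, 0, 0], [-0.2, 0.45, 6.5, 0, 0.5], [-0.2, 0.45, 6.5, 0, 1], [-0.2, 0.45, 6.5, 0, 1]], squeeze=50)

```text
t: 4.63
ee_pos: [0.5032, -0.2528, 0.0932]
eef_rot: [0.998, -0.062, 0.001, 0.0]
contact_force: [0.8, 0.7, 0.2]
grip_width: 0.601
grip_force: 0.0
```

Request:
step_arm(targets=[[0, 0, 0, 0, 1], [0, 0, 0, 0, 1], [0, 0, 0, 0, 1], [0, 0, 0, 0, 1], [0, 0, 0, 0, 1], [0, 0, 0, 0, 1], [0, 0, 0, 0, 1], [0, 0, 0, 0, 1]])

```text
t: 5.3
ee_pos: [0.5027, -0.2526, 0.0925]
eef_rot: [0.998, -0.062, 0.001, 0.0]
contact_force: [-1.0, 1.3, 5.1]
grip_width: 0.15
grip_force: 49.9
```

Request:
step_arm(targets=[[0, 0, -1, 0, 1], [0, 0, -3, 0, 1], [0, 0, -5, 0, 1], [0, 0, -7.5, 0, 1], [0, 0, -10, 0, 1], [0, 0, -12, 0, 1], [0, 0, -12, 0, 1], [0, 0, -12, 0, 1]])

```text
t: 5.97
ee_pos: [0.5026, -0.2526, 0.2133]
eef_rot: [0.998, -0.063, 0.001, 0.0]
contact_force: [-1.1, 0.5, -2.2]
grip_width: 0.154
grip_force: 49.1
```

Run:
```python
from h import *
s=snap('wrist','w2.png')
go(.4879,.1121,.213,-15)
print(r.state()['contact_force'],r.state()['grip_width'])
```

```text
pos [ 0.5018 -0.2524  0.2119] yaw -7.178408230074542 shift cm [ -5.9377 -35.9886  -0.0937] roll 7.821591769925458
[-0.6569 -0.5728 -1.3577] 0.15144138825173026
```

View pics/w2.png

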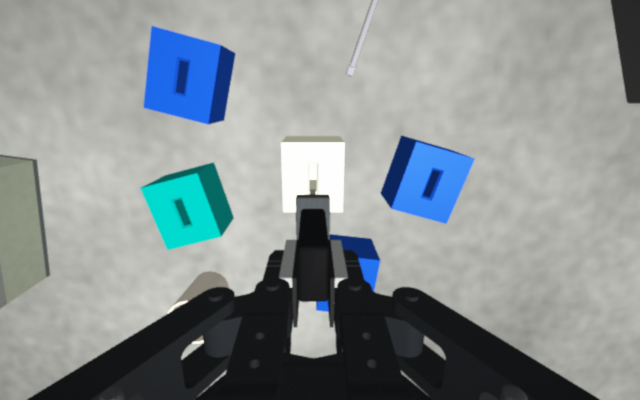

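Blade held straight between the fingers, its tip showing at px (313,180) above the empty block slot. Moving over slot 4.

Request:
step_arm(targets=[[-0.7, -4, 0, 1, 1], [-1.4, -8, 0, 2, 1], [-2, -12, 0, 3, 1], [-2.7, -16, 0, 4, 1], [-3.3, -20, 0, 5, 1], [-4, -24, 0, 6, 1], [-4.6, -28, 0, 7, 1], [-5.3, -32, 0, 7.8, 1]])

```text
t: 6.68
ee_pos: [0.4882, 0.0731, 0.2107]
eef_rot: [0.991, -0.131, -0.001, 0.001]
contact_force: [1.7, -0.2, -1.9]
grip_width: 0.147
grip_force: 49.2
```

Request:
step_arm(targets=[[0, -1, 0, 0, 1], [-0.1, -2, 0, 0, 1], [-0.1, -3, 0, 0, 1], [-0.1, -4, 0, 0, 1], [-0.1, -4, 0, 0, 1], [-0.1, -4, 0, 0, 1], [-0.1, -4, 0, 0, 1], [-0.1, -4, 0, 0, 1]])

```text
t: 7.35
ee_pos: [0.4988, 0.1096, 0.2117]
eef_rot: [0.991, -0.131, -0.0, 0.0]
contact_force: [-0.4, -0.2, -1.3]
grip_width: 0.148
grip_force: 49.3
```

```bash
cat > m.py <<'E'
from h import *
# all slots from the wrist picture, intersected with the lid plane, plus where the blade is
s=snap('wrist','w3.png')
for d in r.mark_of('slot1','wrist'): print('slot',round(d['conf'],2),d['centre'],ray(s,d['centre'],.08))
for d in r.mark_of('blade_tip','wrist')[:2]: print('tip',round(d['conf'],2),d['centre'],ray(s,d['centre'],.213-.0835))
go(.4879,.1121,.213,-15)
E
python3 m.py
```

```text
slot 0.63 [264.2, 196.0] [0.4994 0.1548 0.08  ]
slot 0.61 [215.6, 200.6] [0.5068 0.1992 0.08  ]
slot 0.59 [165.7, 195.6] [0.5232 0.2415 0.08  ]
slot 0.56 [312.3, 198.0] [0.4861 0.1129 0.08  ]
tip 0.8 [311.3, 196.6] [0.5025 0.1092 0.1295]
tip 0.3 [217.0, 196.8] [0.5209 0.1778 0.1295]
pos [0.4988 0.1099 0.2119] yaw -15.008223637913774 shift cm [-1.114   0.0713 -0.1126] roll -0.00822363791377434
```

View pics/w3.png

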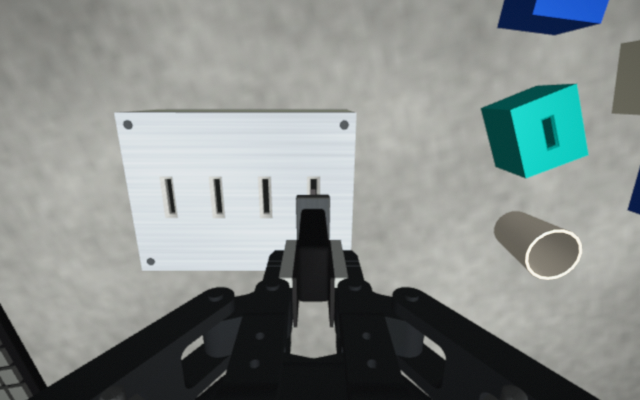

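Slots 1–3 are clear at px (170,197), (218,197) and (266,197); the blade hides most of slot 4 at (314,190). Fixing positions from the dark blobs.

Run:
```python
from h import *
s=snap('wrist');g=s['pixels'].max(-1)
d=np.zeros((400,640),np.uint8);d[165:230,150:285]=g[165:230,150:285]<80
n,l,st,c=cv2.connectedComponentsWithStats(d)
for i in range(1,n):
    if st[i,4]>40:
        vv,uu=np.where(l==i);q=np.array([ray(s,(a,b),.08)[:2] for a,b in zip(uu,vv)],np.float32)*1000
        print(st[i],c[i],q.mean(0),cv2.minAreaRect(q))
```

```text
[168 179   7  34 121] [171.     195.1322] [522.2986 237.1471] ((521.7991943359375, 237.29522705078125), (3.3432159423828125, 31.55470848083496), 74.82725524902344)
[215 179   8  34 148] [218.4527 195.3041] [510.8718 195.3742] ((510.5272521972656, 195.45379638671875), (4.015965461730957, 31.561182022094727), 75.03880310058594)
[263 179   7  34 166] [266.006  195.0301] [499.8245 153.356 ] ((499.23614501953125, 153.5333709716797), (4.554454803466797, 31.56854248046875), 74.77735900878906)
```

Request:
step_arm(targets=[[-0.6, 0.1, 0, 0, 1], [-1.1, 0.1, 0, 0, 1], [-1.1, 0.1, 1, 0, 1], [-1.1, 0.1, 2.5, 0, 1], [-1.1, 0.1, 4, 0, 1], [-1.1, 0.1, 4.3, 0, 1], [-1.1, 0.1, 4.3, 0, 1], [-1.1, 0.1, 4.3, 0, 1]], squeeze=25)

```text
t: 8.22
ee_pos: [0.4881, 0.1124, 0.169]
eef_rot: [0.992, -0.13, 0.0, 0.0]
contact_force: [0.1, -0.4, 0.2]
grip_width: 0.149
grip_force: 49.3
```

Run:
```python
from h import *
go(.4881,.1119,.168,-15);st=r.state();print(st['contact_force'],st['grip_force'])
s=snap('wrist','w4.png');cv2.imwrite('pics/w4.png',cv2.cvtColor(cv2.resize(s['pixels'][100:300,180:440],None,fx=3,fy=3),cv2.COLOR_RGB2BGR))
```

```text
pos [0.4881 0.1124 0.169 ] yaw -14.936739571673648 shift cm [0.0124 0.047  0.099 ] roll 0.06326042832635181
[ 0.1    -0.3633  0.1522] 49.283602237701416
```

View pics/w4.png

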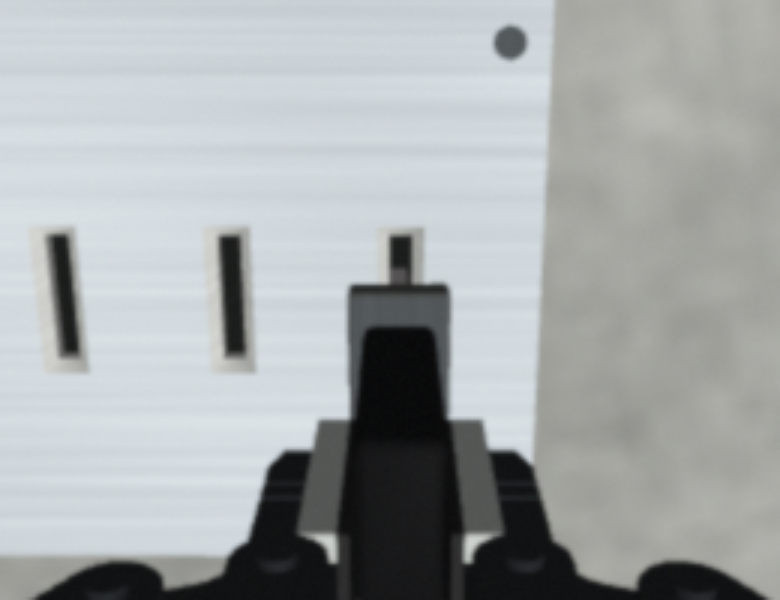

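The blade (crop px 400,275) is centred in slot 4's mouth. Descending gently.

Request:
step_arm(targets=[[0, 0, 0.2, 0, 1], [0, 0, 0.4, 0, 1], [0, 0, 0.6, 0, 1], [0, 0, 0.8, 0, 1], [0, 0, 1.0, 0, 1], [0, 0, 1.2, 0, 1], [0, 0, 1.4, 0, 1], [0, 0, 1.6, 0, 1]], squeeze=25)

```text
t: 8.93
ee_pos: [0.488, 0.1123, 0.1526]
eef_rot: [0.991, -0.13, -0.0, 0.0]
contact_force: [-0.3, 0.1, -1.5]
grip_width: 0.152
grip_force: 49.3
```

Request:
step_arm(targets=[[0, 0, 0.15, 0, 1], [0, 0, 0.3, 0, 1], [0, 0, 0.45, 0, 1], [0, 0, 0.6, 0, 1], [0, 0, 0.75, 0, 1], [0, 0, 0.9, 0, 1], [0, 0, 0.9, 0, 1], [0, 0, 0.9, 0, 1]])

```text
t: 9.6
ee_pos: [0.4882, 0.1123, 0.144]
eef_rot: [0.991, -0.13, 0.0, -0.0]
contact_force: [0.6, -1.8, 1.6]
grip_width: 0.152
grip_force: 49.8
```

Request:
step_arm(targets=[[0, 0, 0.03, 0, 1], [0, 0, 0.06, 0, 1], [0, 0, 0.1, 0, 1], [0, 0, 0.15, 0, 1], [0, 0, 0.2, 0, 1], [0, 0, 0.25, 0, 1], [0, 0, 0.3, 0, 1], [0, 0, 0.3, 0, 1]])

```text
t: 10.27
ee_pos: [0.4879, 0.1123, 0.1406]
eef_rot: [0.991, -0.13, -0.0, 0.0]
contact_force: [1.8, -0.0, 2.7]
grip_width: 0.149
grip_force: 49.8
```

Request:
step_arm(targets=[[0, 0, 0.03, 0, 1], [0, 0, 0.06, 0, 1], [0, 0, 0.1, 0, 1], [0, 0, 0.14, 0, 1], [0, 0, 0.17, 0, 1], [0, 0, 0.2, 0, 1], [0, 0, 0.2, 0, 1], [0, 0, 0.2, 0, 1]])

```text
t: 10.93
ee_pos: [0.4879, 0.1123, 0.1387]
eef_rot: [0.991, -0.13, -0.0, 0.0]
contact_force: [0.5, -1.0, 3.6]
grip_width: 0.15
grip_force: 49.8
```

Request:
step_arm(targets=[[0, 0, 0.03, 0, 1], [0, 0, 0.06, 0, 1], [0, 0, 0.1, 0, 1], [0, 0, 0.14, 0, 1], [0, 0, 0.17, 0, 1], [0, 0, 0.2, 0, 1], [0, 0, 0.2, 0, 1], [0, 0, 0.2, 0, 1]])

```text
t: 11.6
ee_pos: [0.4879, 0.1123, 0.1367]
eef_rot: [0.991, -0.13, -0.0, 0.0]
contact_force: [0.0, -1.2, 3.1]
grip_width: 0.149
grip_force: 49.8
```

Request:
step_arm(targets=[[0, 0, 0.03, 0, 1], [0, 0, 0.06, 0, 1], [0, 0, 0.1, 0, 1], [0, 0, 0.14, 0, 1], [0, 0, 0.17, 0, 1], [0, 0, 0.2, 0, 1], [0, 0, 0.2, 0, 1], [0, 0, 0.2, 0, 1]])

```text
t: 12.27
ee_pos: [0.4879, 0.1123, 0.1347]
eef_rot: [0.991, -0.13, -0.0, 0.0]
contact_force: [0.3, -0.1, 2.7]
grip_width: 0.148
grip_force: 49.9
```

Request:
step_arm(targets=[[0, 0, 0.03, 0, 1], [0, 0, 0.06, 0, 1], [0, 0, 0.1, 0, 1], [0, 0, 0.14, 0, 1], [0, 0, 0.17, 0, 1], [0, 0, 0.2, 0, 1], [0, 0, 0.2, 0, 1], [0, 0, 0.2, 0, 1]])

```text
t: 12.93
ee_pos: [0.4879, 0.1123, 0.1327]
eef_rot: [0.991, -0.13, -0.0, 0.0]
contact_force: [0.0, -0.7, 2.5]
grip_width: 0.15
grip_force: 49.8
```

Request:
step_arm(targets=[[0, 0, 0.03, 0, 1], [0, 0, 0.06, 0, 1], [0, 0, 0.1, 0, 1], [0, 0, 0.14, 0, 1], [0, 0, 0.17, 0, 1], [0, 0, 0.2, 0, 1], [0, 0, 0.2, 0, 1], [0, 0, 0.2, 0, 1]])

```text
t: 13.6
ee_pos: [0.488, 0.1123, 0.1307]
eef_rot: [0.991, -0.13, -0.0, 0.0]
contact_force: [0.4, -0.8, 1.3]
grip_width: 0.15
grip_force: 49.9
```

Depth is now about 33 mm with light drag. Continuing.

Request:
step_arm(targets=[[0, 0, 0.03, 0, 1], [0, 0, 0.06, 0, 1], [0, 0, 0.1, 0, 1], [0, 0, 0.14, 0, 1], [0, 0, 0.17, 0, 1], [0, 0, 0.2, 0, 1], [0, 0, 0.2, 0, 1], [0, 0, 0.2, 0, 1]])

```text
t: 14.27
ee_pos: [0.488, 0.1123, 0.1287]
eef_rot: [0.991, -0.13, -0.0, -0.0]
contact_force: [-0.3, -0.7, 2.6]
grip_width: 0.149
grip_force: 49.8
```

Request:
step_arm(targets=[[0, 0, 0.03, 0, 1], [0, 0, 0.06, 0, 1], [0, 0, 0.1, 0, 1], [0, 0, 0.14, 0, 1], [0, 0, 0.17, 0, 1], [0, 0, 0.2, 0, 1], [0, 0, 0.2, 0, 1], [0, 0, 0.2, 0, 1]])

```text
t: 14.93
ee_pos: [0.488, 0.1123, 0.1267]
eef_rot: [0.991, -0.13, -0.0, -0.0]
contact_force: [-1.3, -0.0, 2.0]
grip_width: 0.153
grip_force: 49.9
```

Request:
step_arm(targets=[[0, 0, 0.03, 0, 1], [0, 0, 0.06, 0, 1], [0, 0, 0.1, 0, 1], [0, 0, 0.14, 0, 1], [0, 0, 0.17, 0, 1], [0, 0, 0.2, 0, 1], [0, 0, 0.2, 0, 1], [0, 0, 0.2, 0, 1]])

```text
t: 15.6
ee_pos: [0.488, 0.1123, 0.1247]
eef_rot: [0.991, -0.13, -0.0, 0.0]
contact_force: [0.9, -1.5, 2.5]
grip_width: 0.15
grip_force: 49.9
```

Request:
step_arm(targets=[[0, 0, 0.05, 0, 1], [0, 0, 0.1, 0, 1], [0, 0, 0.15, 0, 1], [0, 0, 0.2, 0, 1], [0, 0, 0.25, 0, 1], [0, 0, 0.3, 0, 1], [0, 0, 0.3, 0, 1], [0, 0, 0.3, 0, 1]])

```text
t: 16.27
ee_pos: [0.488, 0.1123, 0.1217]
eef_rot: [0.991, -0.13, -0.0, 0.0]
contact_force: [0.7, -1.2, 2.8]
grip_width: 0.151
grip_force: 49.8
```

Request:
step_arm(targets=[[0, 0, 0.05, 0, 1], [0, 0, 0.1, 0, 1], [0, 0, 0.15, 0, 1], [0, 0, 0.2, 0, 1], [0, 0, 0.24, 0, 1], [0, 0, 0.27, 0, 1], [0, 0, 0.3, 0, 1], [0, 0, 0.3, 0, 1]])

```text
t: 16.93
ee_pos: [0.4879, 0.1123, 0.1187]
eef_rot: [0.991, -0.13, -0.0, 0.0]
contact_force: [0.5, -0.6, 3.3]
grip_width: 0.151
grip_force: 49.8
```

Request:
step_arm(targets=[[0, 0, 0.02, 0, 1], [0, 0, 0.04, 0, 1], [0, 0, 0.06, 0, 1], [0, 0, 0.08, 0, 1], [0, 0, 0.1, 0, 1], [0, 0, 0.12, 0, 1], [0, 0, 0.12, 0, 1], [0, 0, 0.12, 0, 1]])

```text
t: 17.6
ee_pos: [0.4879, 0.1123, 0.1175]
eef_rot: [0.991, -0.13, -0.0, 0.0]
contact_force: [1.0, 0.7, 2.3]
grip_width: 0.147
grip_force: 49.9
```

Request:
step_arm(targets=[[0, 0, 0.02, 0, 1], [0, 0, 0.04, 0, 1], [0, 0, 0.06, 0, 1], [0, 0, 0.06, 0, 1], [0, 0, 0.06, 0, 1], [0, 0, 0.06, 0, 1], [0, 0, 0.06, 0, 1], [0, 0, 0.06, 0, 1]])

```text
t: 18.27
ee_pos: [0.488, 0.1123, 0.1175]
eef_rot: [0.992, -0.13, 0.0, -0.0]
contact_force: [-2.4, -0.7, 8.2]
grip_width: 0.149
grip_force: 50.7
```

It landed at the predicted height (TCP 0.1175, 8 N), so slot 4 is the free one. Releasing and rising.

Request:
step_arm(targets=[[0, 0, 0.03, 0, 0.85], [0, 0, 0.03, 0, 0.75], [0, 0, 0.03, 0, 0.6], [0, 0, 0.03, 0, 0.5], [0, 0, 0.03, 0, 0.3], [0, 0, 0.03, 0, 0.2], [0, 0, 0, 0, 0.2], [0, 0, 0, 0, 0.2]])

```text
t: 18.93
ee_pos: [0.488, 0.1123, 0.117]
eef_rot: [0.991, -0.13, -0.0, 0.0]
contact_force: [-0.4, 0.4, 0.3]
grip_width: 0.799
grip_force: 0.0
```

Request:
step_arm(targets=[[0, 0, -0.5, 0, 0.2], [0, 0, -2, 0, 0.2], [0, 0, -4, 0, 0.2], [0, 0, -7, 0, 0.2], [0, 0, -10, 0, 0.2], [0, 0, -12, 0, 0.2], [0, 0, -12, 0, 0.2], [0, 0, -12, 0, 0.2]])

```text
t: 19.6
ee_pos: [0.4885, 0.1127, 0.2385]
eef_rot: [0.991, -0.13, 0.001, -0.001]
contact_force: [0.2, 1.0, -1.0]
grip_width: 0.8
grip_force: 0.0
```

Run:
```python
from h import *
st=r.state();print(st['ee_pos'],st['contact_force'],st['grip_width'])
s=snap('wrist');P=cloud(s)
near=np.hypot(P[...,0]-.488,P[...,1]-.112)<.04
m=near&(P[...,2]>.125)&(P[...,2]<.16)
q=P[m][:,:2].astype(np.float32)
print(len(q),q.mean(0),cv2.minAreaRect(q*1000),np.percentile(P[m][:,2],[10,50,95]))
m=near&(abs(P[...,2]-.088)<.005);print('shoulder z',m.sum(),np.median(P[m][:,2]))
cv2.imwrite('pics/w5.png',cv2.cvtColor(cv2.resize(s['pixels'][80:300,180:440],None,fx=2.7,fy=2.7),cv2.COLOR_RGB2BGR))
```

```text
[0.4885 0.1127 0.2385] [ 0.2089  0.9706 -1.011 ] 0.8004240992672691
633 [0.4898 0.1108] ((488.15447998046875, 111.14539337158203), (13.911324501037598, 27.47273063659668), 74.94917297363281) [0.1383 0.1409 0.142 ]
shoulder z 315 0.08910357409460828
```

View pics/w5.png

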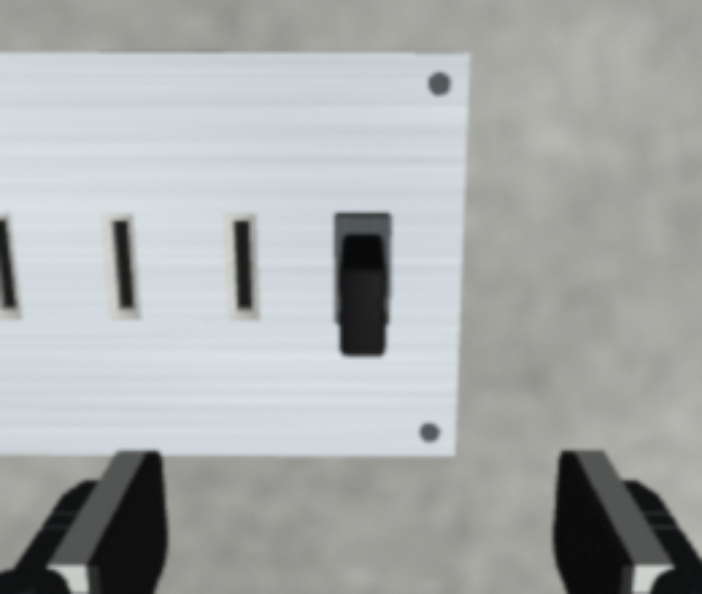

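The blade stands upright in slot 4 with its shoulder on the lid (crop px 362,270). The handle top measures 0.141 m against 0.140 expected, and the gripper is clear. Handing in.

```bash
python3 -c "
from rig import r
print(r.finish_job())"
```

```text
the job is handed in; nothing more can be done
None
```

The blade is released, upright and fully home in slot 4 (the module's -y end), the only slot I tried and the free one; the job is handed in at about 20 s, but no verdict came back.

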